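# Clear the grinding bench by type

## Robot

A 6-joint arm with a two-finger parallel gripper is mounted at the origin on the work surface. World frame = base frame: x ahead of the robot, y to its left, z up, the work surface at z = 0. Lengths are in m, angles in rad, forces in N, time in s.
With the tool pointing down it reaches from about 0.3 to 0.775 m from the base axis. Payload 14.6 kg.
Tool frame: the origin (TCP) lies on the centre line of the jaws, within the pads' length; the fingertips stand 17 mm ahead of it and the grasp point (between the pads) lies 2 mm behind it (tips_ahead is the z of the fingertips in the tool frame, in m); z points along the fingers, y is the line along which they close (so a half turn about z gives the same grasp; the last joint's range is limited). The gripper opens to 94 mm and grips with 3 to 60 N. Pads are 16 mm wide; open, the fingers measure 119 mm over their backs; the gripper's body (75 mm by 177 mm) begins 78 mm behind the grasp point.
Start: joints at [-1.352, 0.3, 1.521, -0, 1.321, -0.067], TCP at [0.155, -0.528, 0.222] pointing down, gripper open.
Joint ranges: [-3.03, 3.03], [-0.79, 2.21], [0.23, 2.52], [-1.04, 4.18], [0, 3.07], [-2.55, 2.55]. Speed limits (rad/s): [2.22, 2.22, 2.57, 3.14, 3.14, 3.14].

## Interface

Orientations are given as a 3x3 rotation matrix whose columns are the frame's x, y, z axes.
In Python, from rig import get_state, get_image, job_done, recognise, tips_ahead gives the robot as it stands.
- The arm moves only by the tool move_arm, never from a script. Its argument "series" is a list that holds one entry, the list of rows, each a list of 6 numbers: the shift along the tool's x, y, z in m, then the turn, a rotation vector about the tool's x, y, z in rad. In form: [[[tx, ty, tz, ax, ay, az], ...]]. A call has 1 to 10 rows; each row shifts and turns the commanded pose from where the row before left it, along the tool's axes as they then stand; what a row does not reach is not made up. A row lasts 1/8 s, in which the tool goes at most 62.5 mm and 10.7 degrees, less where a joint would pass 70% of its speed; a pose out of reach is approached as far as the arm can. A call with a gripper value outside its range is refused whole. "fingers" is the opening, from 0 (shut) to 1 (fully open), set as the call begins (left out, the last holds). The fingers move at their own pace and stop on an object; "force" is the grip in N (left out, the last holds). Time passes only in rows, so rows that do not move let the fingers close. It gives the time, the measured TCP pose, the force, the opening and the grip force at its end, in the units of the state.
- get_state(): the state, without advancing time (a new reading comes with each control period).
- get_image(name): name is "scene" or "top"; returns a dict with "frame" (400x640x3 uint8, red, green, blue), "range_z" (400x640 float32, m along the optical axis (not along the pixel's ray), 0 where there is no reading), "K" (3x3 intrinsics, pixels), "camera_from_world" (4x4, takes a point from world to camera coordinates). Camera axes: x right, y up, looking along -z (the intrinsics and any distortion apply to the point x, -y, -z); pixel columns grow to the right and rows downward; lengths in m; the calibration is good to about 2 mm. A picture is of the moment at which its call begins.
- job_done(): hands the job in; it is judged then, once.
Trained networks look in a picture, given as the dict that the camera call returned (one of the last four; its "shot" number tells which), for a name from the list of things; names that differ only in an ending like _2 or _b are one class to them, and where a whole thing is asked for, a point or a joint stands for the part that bears it (a point fixed in the world has none). Each returns a list of dicts, best first, with "confidence" (0 to 1); they miss things now and then, are a little off and sometimes report something else, mostly with a low value. They report only what shows in the picture. A call takes as long as a camera call. They do not tell look-alikes from the thing itself.
- recognise(target, picture): "pixel" ([column, row] in pixels, amid what is visible of it).
The state is a dict: "clock": time; "qpos": joint angles; "qvel": joint speeds; "joint_efforts": joint torques, N m; "eef_pos": TCP position; "tcp_rot": TCP orientation; "ft_force": force on the tool from outside, world axes, zero at the start; "ft_torque": the same for the moment, N m; "grip_width": finger opening in m; "finger_force": force on a finger pad.
Only numpy, scipy, OpenCV 4.12 (cv2) and the standard library are available. Lean on these libraries where they do the work, as an engineer would, in place of code of your own. Each camera call takes 0.05 s, during which the arm holds its last target. There are 200 camera calls.

## Task

Clear up the grinding bench by type: both worn abrasive discs go into the red bin and the steel plate offcut into the blue bin (the two bins hang on the far edge of the bench, just below its top), and the wire brush goes back in the green tool tray, lying flat on its side on the tray's floor. Leave everything else on the bench where it is.

Things in the scene. Friction and masses are not known exactly. Their poses are not given: they have to be found in the camera images.
- grinding_disc: worn grinding disc lying flat on the bench, black with a yellow ring-shaped label: 100 mm across, rim 6 mm thick, with a raised hub 42 mm across and 10 mm high; 0.13 kg. Too wide for the gripper; it slides when pushed at its rim. Origin: centre of its underside; z is its axis, up at the start.
- flap_disc: worn flap disc lying flat on the bench, brown abrasive flaps round a black and steel hub: 100 mm across, 11 mm thick, 0.12 kg. Too wide for the gripper; it slides when pushed at its rim. Origin: centre of its underside; z is its axis, up at the start.
- offcut: dark grey steel plate offcut with two small holes, lying flat on the bench: 110 mm (its x) by 90 mm (its y) by 6 mm thick, 0.45 kg. Too wide for the gripper; it slides when pushed at its edges, turning if pushed off-centre. Origin: centre of its underside.
- wire_brush: wire brush lying on its side: wooden back 225 mm long (x -120 to +105 mm), 18 mm wide (y -9 to +9 mm), 26 mm high; metal bristles stick out sideways to y = +34 mm from x = +5 to +100 mm. Bare handle: x below 0. Gripped across y near x = -12 mm it nearly balances. 0.2 kg. Origin: on its underside, under the wooden back; x along the back, z up as it lies.
- tool_tray: green open tool tray fixed on the bench, left or right: 270 mm (its x) by 140 mm (its y) outside, 35 mm high, walls and floor 4 mm thick (262 by 132 mm inside). Empty at the start. Origin: centre of its underside.
- disc_bin: red open-topped bin hung beyond the far bench edge, left or right of the blue one: 190 mm (x) by 200 (y) by 160 high, walls 4 mm. Rim 8 mm below the bench top, near wall 3 mm past the edge (straight, along y, at world x = 0.69). Pieces pushed over the edge in front of it tip in. Two old discs fixed on its floor. Origin: centre of its underside, 98 mm past the edge, 168 mm below the bench top.
- scrap_bin: blue open-topped steel bin for scrap steel, hung beyond the far edge of the bench; same size and mounting as the red one. Some old scraps lie fixed on its floor. Origin: centre of its underside, 168 mm below the bench top and 98 mm beyond the bench edge.
- angle_grinder: grey and red angle grinder lying on the bench on the side where the tray is not, 280 mm long (along its x, -130 to +150 mm), y from -50 to +85 mm, 72 mm high. To be left alone. Origin: on its underside near the middle.
- bearing: small steel ball bearing lying flat, 41 mm across, 14 mm high. To be left alone. Origin: centre of its underside.
- sprocket: dark steel chain sprocket lying flat, 75 mm across, 14 mm high. To be left alone. Origin: centre of its underside.
- coil_spring: steel coil spring lying on its side, 70 mm long (its x), 30 mm across. To be left alone. Origin: under its middle.
- brush_heel (a point): end of the brush's wooden handle, on its axis 13 mm above the underside (brush x = -120 mm)
- brush_toe (a point): other end of the brush's wooden back, on its axis 13 mm above the underside (brush x = +105 mm)
Not all that is in view belongs to the job. Several things look just like the flap_disc: the one meant starts farthest to the robot's left.

How it is judged:
By the outcome, as a careful person would: the job done as asked, in the order asked, and still so for the second after the job is handed in, with the robot touching nothing.
It also fails if it takes over 72 s, if anything falls off the work surface, if the arm or the gripper's body presses on something with over 40 N, if the wrist force passes 120 N, or if a joint passes its speed limit or range.

## Working session

There is one attempt and no reset: what is moved stays moved. The work goes in short steps, Python scripts to look and compute and a tool call to move; the robot and the scene stay as the last step left them, time stands still between calls to the robot, and variables do not carry over. Pictures are saved under pics/ and viewed, at most 10 in all, crops included, and the job is handed in when it is done.

Besides the shell and the picture viewer there is one more tool, called after "Request:" by a JSON object that holds its "method" and its "body", one argument or row to a line. move_arm: Moves the arm, as the interface text tells. Its arguments: {"type":"object","properties":{"series":{"type":"array"},"fingers":{"type":"number"},"force":{"type":"number"}},"required":["series"]}

```bash
mkdir -p pics; cat > h.py <<'E'
import numpy as np, cv2
from rig import *
def w(p,px,z=None):
    K=p["K"];c,r=px;T=np.linalg.inv(p["camera_from_world"])
    d=np.array([(c-K[0,2])/K[0,0],-(r-K[1,2])/K[1,1],-1.])
    if z is None: return (T@np.r_[d*p["range_z"][int(r),int(c)],1])[:3]
    d=T[:3,:3]@d;o=T[:3,3];return o+d*(z-o[2])/d[2]
def proj(p,X):
    q=p["camera_from_world"]@np.r_[X,1];K=p["K"];return [K[0,0]*q[0]/-q[2]+K[0,2],K[1,1]*-q[1]/-q[2]+K[1,2]]
def cloud(p):
    z=p["range_z"];v,u=np.mgrid[:400,:640];K=p["K"]
    P=np.stack([(u-K[0,2])/K[0,0]*z,-(v-K[1,2])/K[1,1]*z,-z,np.ones_like(z)],-1)@np.linalg.inv(p["camera_from_world"]).T
    return P[...,:3]
E
python3 - <<'E'
from h import *
import rig
print(rig.tips_ahead, get_state())
for n in ("scene","top"):
    p=get_image(n);print(n,[k for k in p],p["K"].tolist(),np.linalg.inv(p["camera_from_world"])[:3,3])
    cv2.imwrite(f"pics/{n}0.png",p["frame"][...,::-1])
    for t in "grinding_disc flap_disc offcut wire_brush tool_tray disc_bin scrap_bin angle_grinder bearing sprocket coil_spring brush_heel brush_toe".split():
        print(t,[(np.round(r["pixel"]).tolist(),round(r["confidence"],2),np.round(w(p,r["pixel"]),3).tolist()) for r in recognise(t,p)])
E
```

```text
0.017 {'clock': 0.0, 'qpos': array([-1.35160379e+00,  3.00494387e-01,  1.52155832e+00, -1.65172901e-05,
        1.32067028e+00, -6.65798064e-02]), 'qvel': array([ 3.29688954e-04,  5.65963448e-04,  4.03421450e-04, -2.81897975e-04,
       -1.14706177e-03, -5.35502256e-05]), 'joint_efforts': array([-2.75664141e-03, -5.31807876e+01, -3.52732587e+01,  7.06564612e-02,
        2.43387348e-02, -8.21946969e-05]), 'eef_pos': array([ 0.15499866, -0.52747105,  0.22188316]), 'tcp_rot': array([[ 9.59443070e-01,  2.81902335e-01, -2.61402086e-04],
       [ 2.81902450e-01, -9.59442442e-01,  1.09980967e-03],
       [ 5.92386591e-05, -1.12889466e-03, -9.99999361e-01]]), 'ft_force': array([-0.74779711, -0.44127338, -0.24983838]), 'ft_torque': array([ 0.028872  ,  0.03837245, -0.04134973]), 'finger_force': 0.0, 'grip_width': 0.09409384454533858}
scene ['frame', 'range_z', 'K', 'camera_from_world', 'shot'] [[433.01472995092115, 0.0, 314.2322518844898], [0.0, 433.01472995092115, 205.46570977212653], [0.0, 0.0, 1.0]] [ 1.11073581 -0.70976571  0.65966123]
grinding_disc [([344.0, 184.0], 0.7, [0.629, 0.03, 0.
[... 1399 characters left out ...]
, 0.76, [0.626, 0.054, 0.026])]
tool_tray [([144.0, 224.0], 0.77, [0.476, 0.431, 0.003])]
disc_bin [([269.0, 100.0], 0.64, [0.845, 0.157, -0.158])]
scrap_bin [([373.0, 100.0], 0.93, [0.845, -0.148, -0.167])]
angle_grinder [([503.0, 217.0], 0.71, [0.486, -0.404, 0.063]), ([400.0, 231.0], 0.29, [0.457, -0.182, 0.014])]
bearing [([438.0, 155.0], 0.81, [0.638, -0.28, 0.013])]
sprocket [([213.0, 154.0], 0.84, [0.644, 0.268, 0.014]), ([232.0, 235.0], 0.53, [0.448, 0.216, 0.009])]
coil_spring [([206.0, 180.0], 0.84, [0.579, 0.278, 0.026])]
brush_heel [([302.0, 162.0], 0.84, [0.621, 0.05, 0.025])]
brush_toe [([297.0, 162.0], 0.94, [0.621, 0.06, 0.023]), ([144.0, 225.0], 0.45, [0.472, 0.432, 0.002])]
```

View pics/top0.png

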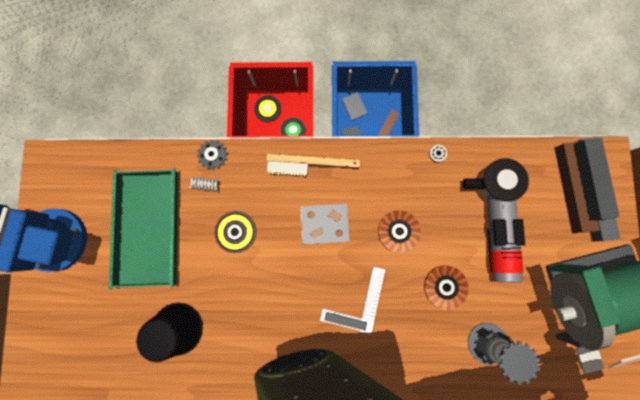

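View pics/scene0.png

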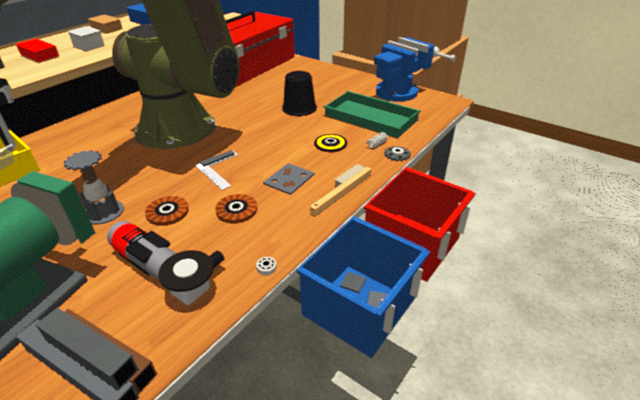

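The top view shows the red bin left of the blue one, with the brush lying across in front of both (270–360,162). The tray is on the left (144,228), the grinding disc at (235,232) and the offcut at (325,224).

There are two flap-disc candidates, (400,231) at y≈-0.18 and (447,288) at y≈-0.28. The one farther to the robot's left, (400,231), fits the description. I'll confirm it in a crop and measure the poses.

```bash
python3 - <<'E'
from h import *
p=get_image("top");P=cloud(p);f=p["frame"];hsv=cv2.cvtColor(f,cv2.COLOR_RGB2HSV)
cv2.imwrite("pics/crop1.png",cv2.resize(f[130:310,190:480],None,fx=2.7,fy=2.7,interpolation=cv2.INTER_CUBIC)[...,::-1])
def rect(n,box,zlo,zhi,m=None):
    c0,c1,r0,r1=box;s=np.zeros((400,640),bool);s[r0:r1,c0:c1]=1
    s&=(P[...,2]>zlo)&(P[...,2]<zhi)
    if m is not None:s&=m
    q=P[s][:,:2];lo,hi=np.percentile(q,[1,99],axis=0)
    r=cv2.minAreaRect(q.astype(np.float32)*1000);print(n,len(q),"ctr",np.round((lo+hi)/2,3),"lo",lo.round(3),"hi",hi.round(3),"rect",np.round(np.r_[r[0],r[1],r[2]],1),"z",P[s][:,2].mean().round(4))
    return s
rect("grind",(205,265,205,260),.003,.03)
rect("flap",(370,425,205,260),.005,.03)
rect("flap2",(420,475,262,315),.005,.03)
rect("brush all",(255,370,145,182),.012,.05)
wood=hsv[...,1]>90
rect("brush wood",(255,370,145,182),.018,.05,wood)
rect("bristle",(255,370,145,182),.012,.05,~wood)
rect("tray",(100,190,160,295),.025,.05)
rect("trayfloor",(100,190,160,295),-.005,.012,(hsv[...,0]>55)&(hsv[...,0]<95)&(hsv[...,1]>80))
rect("offcut",(290,360,195,255),.0035,.02)
gray=(hsv[...,1]<70)
rect("offcut g",(290,360,195,255),-.02,.02,gray)
rect("ruler",(310,395,255,340),.0,.03,gray&(hsv[...,2]>100))
rect("sprocket",(195,230,138,170),.005,.03)
rect("spring",(185,222,172,192),.008,.05)
rect("bearing",(425,450,140,165),.005,.03)
for n,h in(("red",(hsv[...,0]<8)|(hsv[...,0]>172)),("blue",(hsv[...,0]>100)&(hsv[...,0]<130))):
    rect(n,(225,425,55,140),-.03,.0,h&(hsv[...,1]>120))
E
```

```text
grind 1352 ctr [0.456 0.21 ] lo [0.408 0.162] hi [0.503 0.258] rect [454.5 210.5 127.2 140.7   4. ] z 0.0068
flap 1426 ctr [ 0.457 -0.18 ] lo [ 0.41  -0.228] hi [ 0.504 -0.133] rect [ 456.4 -180.6   99.2   99.8   62.3] z 0.0119
flap2 1528 ctr [ 0.326 -0.286] lo [ 0.28  -0.333] hi [ 0.373 -0.238] rect [ 326.3 -286.1  101.    97.5   89.4] z 0.0119
brush all 1199 ctr [0.616 0.023] lo [ 0.592 -0.085] hi [0.639 0.131] rect [611.5  23.7 222.7  47.   85.8] z 0.0238
brush wood 697 ctr [0.617 0.024] lo [ 0.593 -0.085] hi [0.64  0.133] rect [611.6  24.2 221.8  47.   85.8] z 0.0251
bristle 465 ctr [0.608 0.084] lo [0.592 0.037] hi [0.624 0.131] rect [606.   27.2 208.8  33.   88.6] z 0.0225
tray 1410 ctr [0.466 0.421] lo [0.33  0.344] hi [0.602 0.497] rect [466.4 420.9 277.4 150.4   1.7] z 0.0335
trayfloor 5642 ctr [0.466 0.428] lo [0.336 0.367] hi [0.595 0.489] rect [466.5 420.1 263.  139.1   1.7] z 0.0038
offcut 1528 ctr [ 0.475 -0.004] lo [ 0.429 -0.06 ] hi [0.521 0.052] rect [4.700e+02 2.000e-01 1.561e+02 1.371e+02 8.750e+01] z 0.0059
offcut g 1502 ctr [ 0.475 -0.004] lo [ 0.431 -0.058] hi [0.519 0.05 ] rect [474.8  -3.8  89.3 110.5   3.4] z 0.0056
ruler 1209 ctr [ 0.297 -0.068] lo [ 0.227 -0.139] hi [0.368 0.003] rect [308.6 -69.9 121.4 152.   74.8] z 0.005
sprocket 568 ctr [0.645 0.271] lo [0.611 0.237] hi [0.679 0.305] rect [644.7 272.4  72.6  71.4  38.8] z 0.0086
spring 249 ctr [0.571 0.286] lo [0.555 0.253] hi [0.587 0.318] rect [571.2 284.7  68.4  29.3  82.3] z 0.0236
bearing 233 ctr [ 0.644 -0.279] lo [ 0.624 -0.298] hi [ 0.663 -0.26 ] rect [ 644.1 -279.9   40.2   39.1   19.6] z 0.0137
red 1626 ctr [0.792 0.132] lo [0.694 0.024] hi [0.891 0.241] rect [792.  132.6 218.  202.1  89.9] z -0.0111
blue 1364 ctr [ 0.794 -0.131] lo [ 0.698 -0.238] hi [ 0.889 -0.024] rect [ 793.2 -131.8  215.2  197.    89.7] z -0.0114
```

View pics/crop1.png

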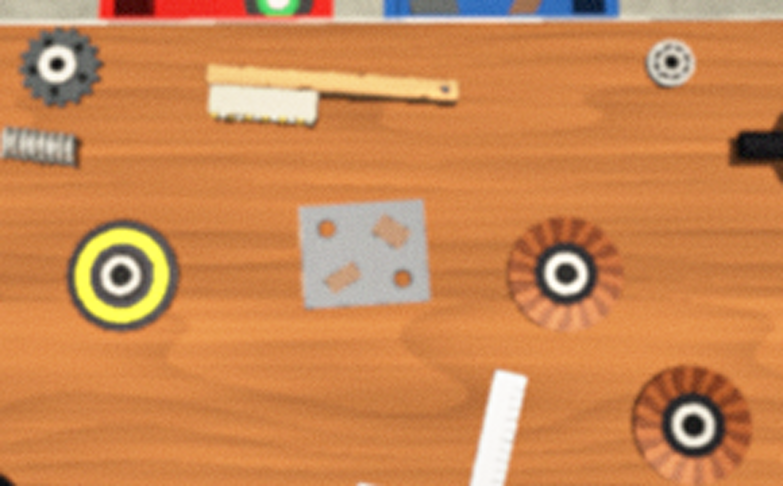

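The crop confirms it: the intended flap disc is at crop (565,272), which is top-view pixel (400,231) and the leftmost of the two. The brush blocks both bins and no order was stated, so I'll put it in the tray first.

```bash
cat > plan.py <<'E'
from h import *
def plan(wps,step=.06,pr=True):
    """wps: (x,y,z,yaw[,step]); prints rows in mm-rounded tool-frame shifts; tracks rounded pose"""
    s=get_state();R=s["tcp_rot"];p=s["eef_pos"].copy();yaw=np.arctan2(R[1,0],R[0,0])
    if yaw<-1: yaw+=2*np.pi
    rows=[]
    for wp in wps:
        g=np.array(wp[:3]);st=wp[4] if len(wp)>4 else step
        n=max(1,int(np.ceil(max(np.linalg.norm(g-p)/st,abs(wp[3]-yaw)/.18)-1e-2)))
        p0,y0=p.copy(),yaw
        for i in range(1,n+1):
            q=p0+(g-p0)*i/n;y=y0+(wp[3]-y0)*i/n
            d=q-p;c,sn=np.cos(yaw),np.sin(yaw)
            t=np.round([c*d[0]+sn*d[1],sn*d[0]-c*d[1],-d[2]],3);a=round(-(y-yaw),3)
            rows.append([*t.tolist(),0,0,a])
            p=p+[c*t[0]+sn*t[1],sn*t[0]-c*t[1],-t[2]];yaw-=a
        rows.append("--")
    print("clock",s["clock"],"at",s["eef_pos"].round(4));print(str(rows).replace("0.0,","0,"))
E
python3 - <<'E'
from plan import *
p=get_image("top")
a=w(p,(359.3,163.9),.026);b=w(p,(267,157.9),.026);g=w(p,(315,161),.026)
yaw=np.arctan2(b[1]-a[1],b[0]-a[0]);u=(b-a)/np.linalg.norm(b-a)
print(a,b,np.linalg.norm(b-a),g,yaw);g=a+u*.108;print(g)
plan([(g[0],g[1],.12,yaw),(g[0],g[1],.02,yaw)])
E
```

```text
[ 0.61541278 -0.08765811  0.026     ] [0.63130527 0.13295194 0.026     ] 0.2211817459561585 [0.62306724 0.01791145 0.026     ] 1.4988817353085013
[0.62317287 0.02006274 0.026     ]
clock 1.5 at [ 0.155  -0.5277  0.2224]
[[0.046, -0.03, 0.008, 0, 0, np.float64(-0.093)], [0.049, -0.026, 0.008, 0, 0, np.float64(-0.094)], [0.052, -0.021, 0.008, 0, 0, np.float64(-0.093)], [0.053, -0.016, 0.008, 0, 0, np.float64(-0.093)], [0.054, -0.012, 0.007, 0, 0, np.float64(-0.094)], [0.055, -0.006, 0.008, 0, 0, np.float64(-0.093)], [0.056, -0.001, 0.008, 0, 0, np.float64(-0.093)], [0.055, 0.004, 0.008, 0, 0, np.float64(-0.094)], [0.054, 0.01, 0.008, 0, 0, np.float64(-0.093)], [0.054, 0.014, 0.008, 0, 0, np.float64(-0.093)], [0.052, 0.019, 0.008, 0, 0, np.float64(-0.093)], [0.05, 0.024, 0.008, 0, 0, np.float64(-0.094)], [0.047, 0.029, 0.007, 0, 0, np.float64(-0.093)], '--', [0, -0, 0.05, 0, 0, np.float64(-0.0)], [0, -0, 0.05, 0, 0, np.float64(-0.0)], '--']
```

Request:
{"method": "move_arm", "body": {
  "series": [
    [[0.046,-0.03,0.008,0,0,-0.093],[0.049,-0.026,0.008,0,0,-0.094],[0.052,-0.021,0.008,0,0,-0.093],[0.053,-0.016,0.008,0,0,-0.093],[0.054,-0.012,0.007,0,0,-0.094],[0.055,-0.006,0.008,0,0,-0.093],[0.056,-0.001,0.008,0,0,-0.093],[0.055,0.004,0.008,0,0,-0.094],[0.054,0.01,0.008,0,0,-0.093],[0.054,0.014,0.008,0,0,-0.093]]
  ],
  "fingers": 0.6,
  "force": 30
}}

```text
clock: 2.75
eef_pos: [0.5163, -0.1047, 0.1433]
tcp_rot: [[0.342, 0.94, 0.0], [0.94, -0.342, -0.0], [-0.0, 0.0, -1.0]]
ft_force: [-0.0, -0.8, -0.4]
grip_width: 0.0561
finger_force: 0.0
```

Request:
{"method": "move_arm", "body": {
  "series": [
    [[0.052,0.019,0.008,0,0,-0.093],[0.05,0.024,0.008,0,0,-0.094],[0.047,0.029,0.007,0,0,-0.093],[0,0,0.04,0,0,0],[0,0,0,0,0,0]]
  ]
}}

```text
clock: 3.38
eef_pos: [0.6217, 0.0201, 0.0776]
tcp_rot: [[0.071, 0.997, -0.006], [0.997, -0.071, 0.0], [-0.0, -0.006, -1.0]]
ft_force: [-0.3, -0.4, 0.3]
grip_width: 0.0561
finger_force: 0.0
```

```bash
python3 - <<'E'
from plan import *
plan([(.6232,.020,.02,1.499)])
E
```

```text
clock 3.375 at [0.6217 0.0201 0.0776]
[[0, 0.001, 0.058, 0, 0, np.float64(0.0)], '--']
```

Request:
{"method": "move_arm", "body": {
  "series": [
    [[0,0.001,0.03,0,0,0],[0,0,0.027,0,0,0],[0,0,0,0,0,0]]
  ]
}}

```text
clock: 3.75
eef_pos: [0.6237, 0.0191, 0.0234]
tcp_rot: [[0.073, 0.997, -0.002], [0.997, -0.073, 0.0], [-0.0, -0.002, -1.0]]
ft_force: [-0.8, 0.4, -0.0]
grip_width: 0.0565
finger_force: 0.0
```

Request:
{"method": "move_arm", "body": {
  "series": [
    [[0,0,0,0,0,0],[0,0,0,0,0,0],[0,0,0,0,0,0],[0,0,0,0,0,0],[0,0,0,0,0,0]]
  ],
  "fingers": 0,
  "force": 40
}}

```text
clock: 4.38
eef_pos: [0.6248, 0.0197, 0.024]
tcp_rot: [[0.072, 0.997, 0.001], [0.997, -0.072, -0.0], [0.0, 0.001, -1.0]]
ft_force: [1.1, -0.9, 4.0]
grip_width: 0.0177
finger_force: 40.0
```

```bash
python3 - <<'E'
from plan import *
s=get_state();x,y,z=s["eef_pos"]
plan([(x,y,.10,1.499),(.470,.433,.10,3.17),(.470,.433,.025,3.17)])
E
```

```text
clock 4.375 at [0.6248 0.0197 0.024 ]
[[0, 0, -0.038, 0, 0, np.float64(-0.0)], [0, 0, -0.038, 0, 0, np.float64(-0.0)], '--', [0.04, -0.018, 0, 0, 0, np.float64(-0.167)], [0.043, -0.012, 0, 0, 0, np.float64(-0.167)], [0.044, -0.004, 0, 0, 0, np.float64(-0.167)], [0.044, 0.003, 0, 0, 0, np.float64(-0.168)], [0.043, 0.01, 0, 0, 0, np.float64(-0.167)], [0.04, 0.018, 0, 0, 0, np.float64(-0.167)], [0.037, 0.024, 0, 0, 0, np.float64(-0.167)], [0.033, 0.029, 0, 0, 0, np.float64(-0.167)], [0.027, 0.035, 0, 0, 0, np.float64(-0.167)], [0.021, 0.039, 0, 0, 0, np.float64(-0.167)], '--', [0, -0, 0.038, 0, 0, np.float64(-0.0)], [0, -0, 0.037, 0, 0, np.float64(-0.0)], '--']
```

Request:
{"method": "move_arm", "body": {
  "series": [
    [[0,0,-0.038,0,0,0],[0,0,-0.038,0,0,0],[0.04,-0.018,0,0,0,-0.167],[0.043,-0.012,0,0,0,-0.167],[0.044,-0.004,0,0,0,-0.167],[0.044,0.003,0,0,0,-0.168],[0.043,0.01,0,0,0,-0.167],[0.04,0.018,0,0,0,-0.167],[0.037,0.024,0,0,0,-0.167],[0.033,0.029,0,0,0,-0.167]]
  ]
}}

```text
clock: 5.62
eef_pos: [0.4992, 0.3511, 0.099]
tcp_rot: [[-0.955, 0.296, -0.001], [0.296, 0.955, -0.001], [0.001, -0.001, -1.0]]
ft_force: [0.4, 0.1, -2.5]
grip_width: 0.0175
finger_force: 40.0
```

Request:
{"method": "move_arm", "body": {
  "series": [
    [[0.027,0.035,0,0,0,-0.167],[0.021,0.039,0,0,0,-0.167],[0,0,0,0,0,0],[0,0,0,0,0,0]]
  ]
}}

```text
clock: 6.12
eef_pos: [0.4694, 0.4325, 0.0989]
tcp_rot: [[-1.0, -0.027, -0.001], [-0.027, 1.0, -0.001], [0.001, -0.001, -1.0]]
ft_force: [0.5, 0.5, -2.2]
grip_width: 0.0177
finger_force: 40.0
```

```bash
python3 - <<'E'
from plan import *
plan([(.470,.433,.028,3.17)])
p=get_image("top");cv2.imwrite("pics/carry.png",cv2.resize(p["frame"][120:340,60:360],None,fx=2.6,fy=2.6)[...,::-1])
E
```

```text
clock 6.125 at [0.4694 0.4325 0.0989]
[[-0, 0, 0.035, 0, 0, np.float64(-0.001)], [-0.001, 0, 0.036, 0, 0, np.float64(-0.0)], '--']
```

View pics/carry.png

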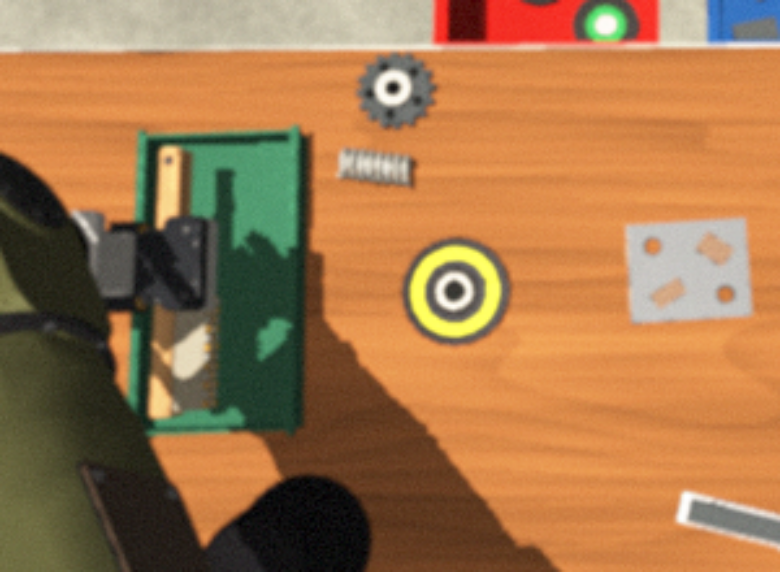

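The brush is held level over the tray: its heel is at crop (172,155) and its toe at (160,415), inside the walls both ways. I'll lower it.

Request:
{"method": "move_arm", "body": {
  "series": [
    [[0,0,0.035,0,0,0],[0,0,0.025,0,0,0],[0,0,0.01,0,0,0],[0,0,0.002,0,0,0],[0,0,0,0,0,0]]
  ]
}}

```text
clock: 6.8
eef_pos: [0.4701, 0.433, 0.0282]
tcp_rot: [[-1.0, -0.028, 0.001], [-0.028, 1.0, 0.001], [-0.001, 0.001, -1.0]]
ft_force: [0.9, 0.4, -1.6]
grip_width: 0.0179
finger_force: 40.0
```

Request:
{"method": "move_arm", "body": {
  "series": [
    [[0,0,0,0,0,0],[0,0,0,0,0,0],[0,0,-0.03,0,0,0],[0,0,-0.04,0,0,0]]
  ],
  "fingers": 0.45
}}

```text
clock: 7.3
eef_pos: [0.4693, 0.4328, 0.0978]
tcp_rot: [[-1.0, -0.028, -0.001], [-0.028, 1.0, -0.001], [0.001, -0.001, -1.0]]
ft_force: [-0.3, 0.5, 0.4]
grip_width: 0.0421
finger_force: 0.0
```

```bash
python3 - <<'E'
from plan import *
g=np.array([.456,.211]);e=np.array([.70,.145]);u=(e-g)/np.linalg.norm(e-g);th=np.arctan2(u[1],u[0]);print(th)
a=g-.06*u
plan([(a[0],a[1],.08,th),(a[0],a[1],.022,th)])
E
```

```text
-0.26417016458065795
clock 7.3 at [0.4693 0.4328 0.0978]
[[0.004, -0.01, 0.001, 0, 0, np.float64(0.172)], [0.002, -0.011, 0.001, 0, 0, np.float64(0.171)], [0, -0.011, 0.001, 0, 0, np.float64(0.172)], [-0.002, -0.011, 0.001, 0, 0, np.float64(0.172)], [-0.003, -0.01, 0, 0, 0, np.float64(0.171)], [-0.005, -0.01, 0.001, 0, 0, np.float64(0.172)], [-0.007, -0.008, 0.001, 0, 0, np.float64(0.172)], [-0.008, -0.007, 0.001, 0, 0, np.float64(0.172)], [-0.009, -0.006, 0.001, 0, 0, np.float64(0.171)], [-0.01, -0.004, 0.001, 0, 0, np.float64(0.172)], [-0.011, -0.002, 0.001, 0, 0, np.float64(0.172)], [-0.011, -0.001, 0.001, 0, 0, np.float64(0.171)], [-0.011, 0.002, 0.001, 0, 0, np.float64(0.172)], [-0.01, 0.003, 0, 0, 0, np.float64(0.172)], [-0.01, 0.005, 0.001, 0, 0, np.float64(0.171)], [-0.009, 0.006, 0.001, 0, 0, np.float64(0.172)], [-0.007, 0.008, 0.001, 0, 0, np.float64(0.172)], [-0.006, 0.009, 0.001, 0, 0, np.float64(0.172)], [-0.005, 0.01, 0.001, 0, 0, np.float64(0.171)], [-0.002, 0.011, 0.001, 0, 0, np.float64(0.172)], '--', [-0, -0, 0.058, 0, 0, np.float64(-0.0)], '--']
```

```bash
python3 - <<'E'
from plan import *
g=np.array([.456,.211]);e=np.array([.70,.145]);u=(e-g)/np.linalg.norm(e-g);th=np.arctan2(u[1],u[0])+np.pi
a=g-.06*u
plan([(a[0],a[1],.09,th),(a[0],a[1],.020,th)])
E
```

```text
clock 7.3 at [0.4693 0.4328 0.0978]
[[0.019, -0.051, 0.002, 0, 0, np.float64(0.073)], [0.016, -0.052, 0.002, 0, 0, np.float64(0.073)], [0.011, -0.054, 0.002, 0, 0, np.float64(0.073)], [0.008, -0.054, 0.002, 0, 0, np.float64(0.073)], '--', [0, 0, 0.035, 0, 0, np.float64(0.0)], [0, 0, 0.035, 0, 0, np.float64(0.0)], '--']
```

Request:
{"method": "move_arm", "body": {
  "series": [
    [[0.019,-0.051,0.002,0,0,0.073],[0.016,-0.052,0.002,0,0,0.073],[0.011,-0.054,0.002,0,0,0.073],[0.008,-0.054,0.002,0,0,0.073],[0,0,0.035,0,0,0],[0,0,0.03,0,0,0],[0,0,0.005,0,0,0],[0,0,0,0,0,0]]
  ],
  "fingers": 0.85
}}

```text
clock: 8.3
eef_pos: [0.3987, 0.2267, 0.0201]
tcp_rot: [[-0.965, 0.261, 0.0], [0.261, 0.965, 0.0], [-0.0, 0.0, -1.0]]
ft_force: [0.2, -0.1, -0.2]
grip_width: 0.0802
finger_force: 0.0
```

```bash
python3 - <<'E'
from plan import *
s=get_state();print(s["eef_pos"],s["grip_width"])
plan([(.683,.15,.020,np.pi-.264)],.03)
p=get_image("top");cv2.imwrite("pics/g1.png",cv2.resize(p["frame"][60:340,60:360],None,fx=2.1,fy=2.1)[...,::-1])
E
```

```text
[0.39869926 0.22669115 0.02010268] 0.0801995270688921
clock 8.3 at [0.3987 0.2267 0.0201]
[[-0.029, 0, 0, 0, 0, np.float64(0.0)], [-0.03, 0, 0, 0, 0, np.float64(0.0)], [-0.029, 0, 0, 0, 0, np.float64(0.0)], [-0.03, 0, 0, 0, 0, np.float64(0.0)], [-0.029, 0, 0, 0, 0, np.float64(0.0)], [-0.03, 0, 0, 0, 0, np.float64(0.0)], [-0.029, 0, 0, 0, 0, np.float64(0.0)], [-0.03, 0, 0, 0, 0, np.float64(0.0)], [-0.029, 0, 0, 0, 0, np.float64(0.0)], [-0.029, 0, 0, 0, 0, np.float64(0.0)], '--']
```

View pics/g1.png

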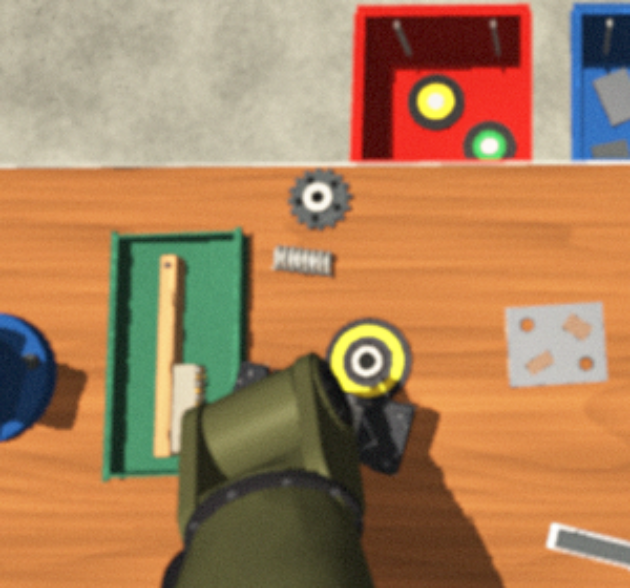

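The brush lies flat in the tray (crop 170,355), and the gripper is behind the grinding disc (370,360). Next I push the disc to the red bin.

Request:
{"method": "move_arm", "body": {
  "series": [
    [[-0.02,0,0,0,0,0],[-0.025,0,0,0,0,0],[-0.03,0,0,0,0,0],[-0.03,0,0,0,0,0],[-0.03,0,0,0,0,0],[-0.03,0,0,0,0,0],[-0.03,0,0,0,0,0],[-0.03,0,0,0,0,0],[-0.03,0,0,0,0,0],[-0.025,0,0,0,0,0]]
  ]
}}

```text
clock: 9.6
eef_pos: [0.67, 0.1533, 0.021]
tcp_rot: [[-0.965, 0.261, 0.001], [0.261, 0.965, 0.0], [-0.001, 0.001, -1.0]]
ft_force: [-1.0, 0.5, 0.8]
grip_width: 0.0797
finger_force: 0.8
```

Request:
{"method": "move_arm", "body": {
  "series": [
    [[-0.02,0,0,0,0,0],[0,0,0,0,0,0]]
  ]
}}

```text
clock: 9.85
eef_pos: [0.6889, 0.148, 0.0204]
tcp_rot: [[-0.965, 0.261, 0.002], [0.261, 0.965, 0.0], [-0.001, 0.001, -1.0]]
ft_force: [-0.1, 0.2, 0.3]
grip_width: 0.0801
finger_force: 0.0
```

```bash
python3 - <<'E'
from plan import *
p=get_image("scene");cv2.imwrite("pics/g2.png",cv2.resize(p["frame"][60:360,130:500],None,fx=2,fy=2)[...,::-1])
t=get_image("top");print([(r["pixel"],r["confidence"],w(t,r["pixel"]).round(3)) for r in recognise("grinding_disc",t)])
E
```

```text
[([277.1, 113.3], 0.45, array([ 0.792,  0.129, -0.12 ]))]
```

View pics/g2.png

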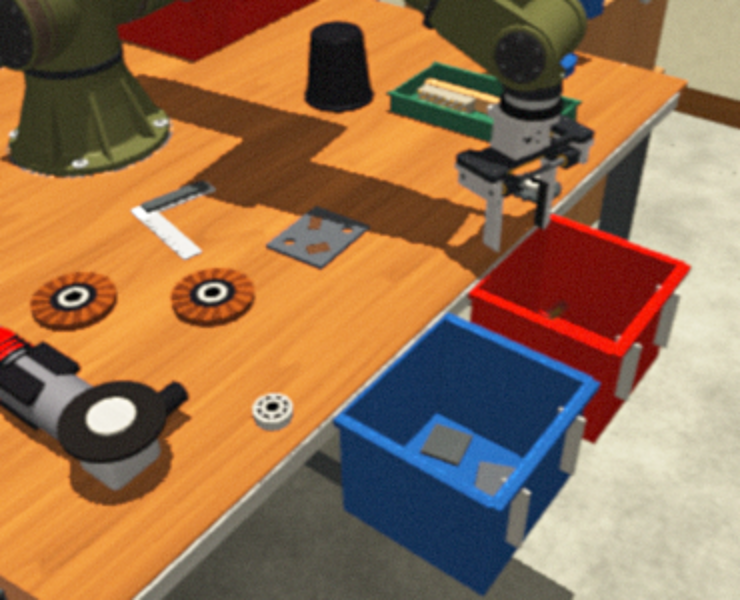

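The grinding disc is gone from the bench and is in the red bin. Now the flap disc.

```bash
python3 - <<'E'
from plan import *
g=np.array([.4565,-.1805]);th=.26;u=np.array([np.cos(th),np.sin(th)]);a=g-.062*u
s=get_state();x,y,z=s["eef_pos"]
plan([(x,y,.075,2.877),(a[0],a[1],.085,th),(a[0],a[1],.020,th)])
E
```

```text
clock 10.0 at [0.6874 0.1486 0.0199]
[[0, 0, -0.055, 0, 0, np.float64(0.001)], '--', [0.013, -0.027, -0.001, 0, 0, np.float64(0.174)], [0.007, -0.029, -0, 0, 0, np.float64(0.175)], [0.003, -0.03, -0.001, 0, 0, np.float64(0.174)], [-0.003, -0.03, -0.001, 0, 0, np.float64(0.175)], [-0.008, -0.029, -0, 0, 0, np.float64(0.174)], [-0.012, -0.028, -0.001, 0, 0, np.float64(0.175)], [-0.018, -0.024, -0.001, 0, 0, np.float64(0.174)], [-0.021, -0.022, -0, 0, 0, np.float64(0.175)], [-0.024, -0.017, -0.001, 0, 0, np.float64(0.174)], [-0.028, -0.013, -0.001, 0, 0, np.float64(0.175)], [-0.029, -0.008, -0, 0, 0, np.float64(0.174)], [-0.03, -0.002, -0.001, 0, 0, np.float64(0.175)], [-0.03, 0.002, -0.001, 0, 0, np.float64(0.174)], [-0.029, 0.008, -0, 0, 0, np.float64(0.175)], [-0.027, 0.013, -0.001, 0, 0, np.float64(0.174)], '--', [0, -0, 0.032, 0, 0, np.float64(0.0)], [0, -0, 0.033, 0, 0, np.float64(0.0)], '--']
```

Request:
{"method": "move_arm", "body": {
  "series": [
    [[0,0,-0.055,0,0,0],[0.013,-0.027,-0.001,0,0,0.174],[0.007,-0.029,0,0,0,0.175],[0.003,-0.03,-0.001,0,0,0.174],[-0.003,-0.03,-0.001,0,0,0.175],[-0.008,-0.029,0,0,0,0.174],[-0.012,-0.028,-0.001,0,0,0.175],[-0.018,-0.024,-0.001,0,0,0.174],[-0.021,-0.022,0,0,0,0.175],[-0.024,-0.017,-0.001,0,0,0.174]]
  ]
}}

```text
clock: 11.25
eef_pos: [0.5124, -0.0586, 0.0808]
tcp_rot: [[0.265, 0.964, 0.0], [0.964, -0.265, -0.0], [0.0, 0.0, -1.0]]
ft_force: [1.0, -0.3, 0.2]
grip_width: 0.0799
finger_force: 0.0
```

Request:
{"method": "move_arm", "body": {
  "series": [
    [[-0.028,-0.013,-0.001,0,0,0.175],[-0.029,-0.008,0,0,0,0.174],[-0.03,-0.002,-0.001,0,0,0.175],[-0.03,0.002,-0.001,0,0,0.174],[-0.029,0.008,0,0,0,0.175],[-0.027,0.013,-0.001,0,0,0.174],[0,0,0,0,0,0]]
  ]
}}

```text
clock: 12.12
eef_pos: [0.3964, -0.1977, 0.0848]
tcp_rot: [[0.967, 0.255, 0.001], [0.255, -0.967, -0.0], [0.0, 0.0, -1.0]]
ft_force: [0.5, 0.5, 0.0]
grip_width: 0.0799
finger_force: 0.0
```

```bash
python3 - <<'E'
from plan import *
g=np.array([.4565,-.1805]);th=.26;u=np.array([np.cos(th),np.sin(th)]);a=g-.062*u
b=np.array([.61,-.14])-.038*u
plan([(a[0],a[1],.020,th),(b[0],b[1],.020,th,.03)])
E
```

```text
clock 12.125 at [ 0.3964 -0.1977  0.0848]
[[0, -0.001, 0.032, 0, 0, np.float64(-0.001)], [0.001, -0, 0.033, 0, 0, np.float64(-0.001)], '--', [0.026, 0, -0, 0, 0, np.float64(0.0)], [0.026, 0, -0, 0, 0, np.float64(0.0)], [0.026, 0, -0, 0, 0, np.float64(0.0)], [0.026, 0, -0, 0, 0, np.float64(0.0)], [0.026, 0, -0, 0, 0, np.float64(0.0)], [0.026, 0, -0, 0, 0, np.float64(0.0)], [0.026, 0, -0, 0, 0, np.float64(0.0)], '--']
```

Request:
{"method": "move_arm", "body": {
  "series": [
    [[0,0,0.032,0,0,0],[0,0,0.028,0,0,0],[0,0,0.005,0,0,0],[0,0,0,0,0,0]]
  ]
}}

```text
clock: 12.62
eef_pos: [0.3977, -0.197, 0.02]
tcp_rot: [[0.966, 0.259, 0.0], [0.259, -0.966, -0.0], [0.0, 0.0, -1.0]]
ft_force: [-1.0, 0.2, -0.4]
grip_width: 0.08
finger_force: 0.0
```

Request:
{"method": "move_arm", "body": {
  "series": [
    [[0.02,0,0,0,0,0],[0.026,0,0,0,0,0],[0.026,0,0,0,0,0],[0.026,0,0,0,0,0],[0.026,0,0,0,0,0],[0.026,0,0,0,0,0],[0.022,0,0,0,0,0],[0.01,0,0,0,0,0],[0,0,0,0,0,0]]
  ]
}}

```text
clock: 13.75
eef_pos: [0.5735, -0.1503, 0.0201]
tcp_rot: [[0.966, 0.259, 0.001], [0.259, -0.966, -0.0], [0.001, 0.0, -1.0]]
ft_force: [-0.7, -0.5, 0.4]
grip_width: 0.0802
finger_force: 0.0
```

```bash
python3 - <<'E'
from plan import *
t=get_image("top");print([(np.round(r["pixel"]),r["confidence"],w(t,r["pixel"]).round(3)) for r in recognise("flap_disc",t)])
cv2.imwrite("pics/f1.png",cv2.resize(t["frame"][60:340,200:500],None,fx=2.1,fy=2.1)[...,::-1])
s=get_state();R=s["tcp_rot"];print(s["eef_pos"],"disc est",s["eef_pos"]+.038*R[:,0])
E
```

```text
[(array([460., 289.]), 0.94, array([ 0.322, -0.318,  0.01 ])), (array([367., 159.]), 0.46, array([ 0.63 , -0.108,  0.011])), (array([328., 224.]), 0.44, array([ 0.475, -0.012,  0.005]))]
[ 0.57280123 -0.15052641  0.01973818] disc est [ 0.60951588 -0.1407267   0.0197428 ]
```

View pics/f1.png

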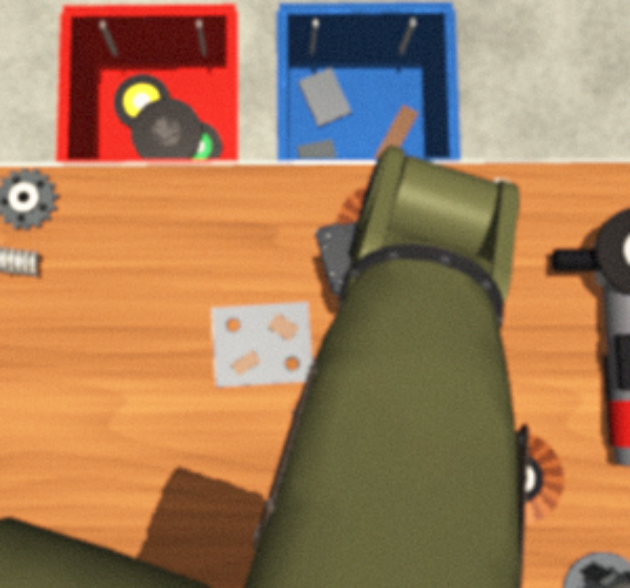

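The grinding disc lies in the red bin (165,135). The flap disc shows at the gripper's leading edge (350,205), so I pivot around it and push left.

Request:
{"method": "move_arm", "body": {
  "series": [
    [[0.001,0.007,0,0,0,-0.174],[0,0.007,0,0,0,-0.174],[0.001,0.006,0,0,0,-0.174],[0,0.007,0,0,0,-0.174],[0.001,0.006,0,0,0,-0.174],[0,0.007,0,0,0,-0.174],[0.001,0.006,0,0,0,-0.174],[0,0,0,0,0,0]]
  ]
}}

```text
clock: 14.85
eef_pos: [0.6057, -0.1791, 0.0196]
tcp_rot: [[0.093, 0.996, 0.0], [0.996, -0.093, 0.0], [0.0, 0.0, -1.0]]
ft_force: [0.3, 1.2, 0.1]
grip_width: 0.0798
finger_force: 0.1
```

Request:
{"method": "move_arm", "body": {
  "series": [
    [[0.015,0,0,0,0,0],[0.025,0,0,0,0,0],[0.03,0,0,0,0,0],[0.03,0,0,0,0,0],[0.03,0,0,0,0,0],[0.03,0,0,0,0,0],[0.03,0,0,0,0,0],[0.03,0,0,0,0,0],[0.025,0,0,0,0,0],[0.015,0,0,0,0,0]]
  ]
}}

```text
clock: 16.1
eef_pos: [0.6294, 0.0818, 0.0195]
tcp_rot: [[0.093, 0.996, -0.0], [0.996, -0.093, -0.0], [-0.0, -0.0, -1.0]]
ft_force: [-0.1, -2.0, 0.1]
grip_width: 0.08
finger_force: 0.7
```

```bash
python3 - <<'E'
from plan import *
t=get_image("top");print([(np.round(r["pixel"]),r["confidence"],w(t,r["pixel"]).round(3)) for r in recognise("flap_disc",t)])
cv2.imwrite("pics/f2.png",cv2.resize(t["frame"][60:340,200:500],None,fx=2.1,fy=2.1)[...,::-1])
s=get_state();R=s["tcp_rot"];print(s["eef_pos"],"disc est",s["eef_pos"]+.038*R[:,0])
E
```

```text
[(array([448., 288.]), 0.83, array([ 0.325, -0.29 ,  0.012]))]
[0.62953548 0.08160646 0.01946183] disc est [0.63301482 0.11944684 0.01946759]
```

View pics/f2.png

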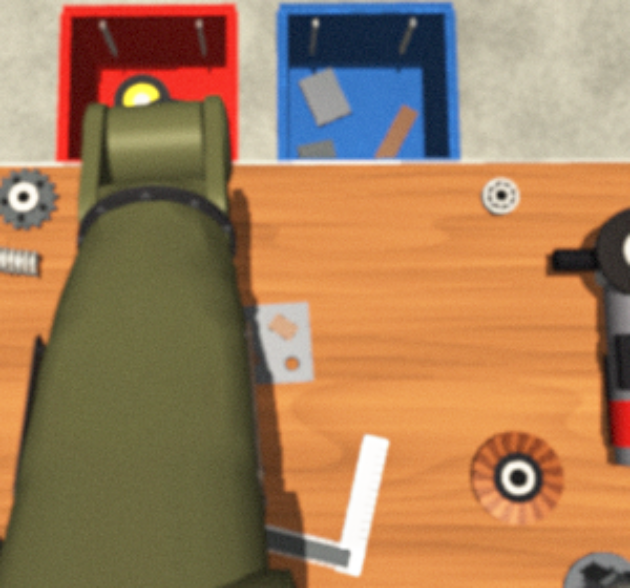

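The flap disc's path is clear and it sits under the arm, at the estimate (0.633,0.119). I pivot back and push it over the edge.

Request:
{"method": "move_arm", "body": {
  "series": [
    [[0.001,-0.007,0,0,0,0.174],[0,-0.007,0,0,0,0.174],[0.001,-0.006,0,0,0,0.174],[0,-0.007,0,0,0,0.174],[0.001,-0.006,0,0,0,0.174],[0,-0.007,0,0,0,0.174],[0.001,-0.006,0,0,0,0.174],[0,-0.007,0,0,0,0.174],[0,0,0,0,0,0]]
  ]
}}

```text
clock: 17.32
eef_pos: [0.5944, 0.114, 0.0195]
tcp_rot: [[0.996, 0.087, -0.0], [0.087, -0.996, 0.0], [-0.0, -0.0, -1.0]]
ft_force: [0.5, 0.6, -0.7]
grip_width: 0.08
finger_force: 0.0
```

Request:
{"method": "move_arm", "body": {
  "series": [
    [[0.015,0,0,0,0,0],[0.025,0,0,0,0,0],[0.025,0,0,0,0,0],[0.025,0,0,0,0,0],[0.01,0,0,0,0,0],[0,0,0,0,0,0],[0,0,-0.06,0,0,0]]
  ]
}}

```text
clock: 18.2
eef_pos: [0.6914, 0.1222, 0.0749]
tcp_rot: [[0.996, 0.089, -0.009], [0.089, -0.996, -0.001], [-0.01, 0.0, -1.0]]
ft_force: [0.3, 0.7, 0.2]
grip_width: 0.0798
finger_force: 0.0
```

```bash
python3 - <<'E'
from plan import *
p=get_image("scene");print([(np.round(r["pixel"]),r["confidence"],w(p,r["pixel"]).round(3)) for r in recognise("flap_disc",p)])
cv2.imwrite("pics/f3.png",cv2.resize(p["frame"][60:360,130:500],None,fx=2,fy=2)[...,::-1])
s=get_state();x,y,z=s["eef_pos"]
# left edge of plate: frame angle 3.4deg; push -y. yaw 90deg aligned to the plate
print("plate")
plan([(.48,.085,.085,1.6),(.48,.085,.020,1.6)])
E
```

```text
[(array([167., 209.]), 0.97, array([ 0.331, -0.286,  0.014])), (array([401., 206.]), 0.63, array([ 0.729,  0.168, -0.084]))]
plate
clock 18.3 at [0.6965 0.123  0.0864]
[[-0.024, 0.002, 0, 0, 0, np.float64(-0.168)], [-0.025, -0.002, 0, 0, 0, np.float64(-0.168)], [-0.023, -0.006, 0, 0, 0, np.float64(-0.168)], [-0.023, -0.01, 0.001, 0, 0, np.float64(-0.168)], [-0.02, -0.013, -0, 0, 0, np.float64(-0.168)], [-0.018, -0.017, -0, 0, 0, np.float64(-0.167)], [-0.014, -0.02, 0, 0, 0, np.float64(-0.168)], [-0.012, -0.021, 0, 0, 0, np.float64(-0.168)], [-0.007, -0.024, 0, 0, 0, np.float64(-0.168)], '--', [-0, 0, 0.033, 0, 0, np.float64(-0.0)], [-0, 0, 0.032, 0, 0, np.float64(-0.0)], '--']
```

View pics/f3.png

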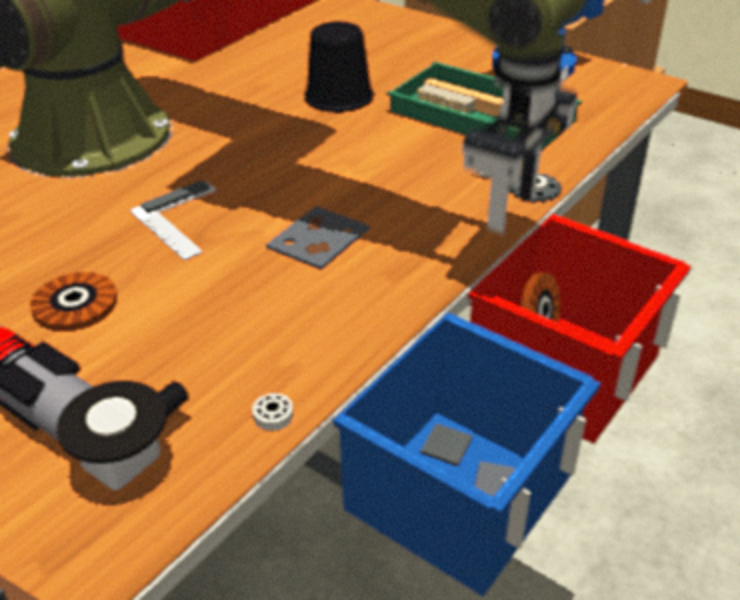

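Both discs are in the red bin: the flap disc leans inside at crop (540,295), world z -0.08. Now the plate: square it against two fingers and push it right, then forward.

```bash
python3 - <<'E'
from plan import *
plan([(.47,.088,.08,1.63)])
E
```

```text
clock 18.3 at [0.6965 0.123  0.0864]
[[-0.025, 0.002, 0.001, 0, 0, np.float64(-0.171)], [-0.026, -0.003, 0, 0, 0, np.float64(-0.171)], [-0.024, -0.007, 0.001, 0, 0, np.float64(-0.172)], [-0.023, -0.011, 0.001, 0, 0, np.float64(-0.171)], [-0.021, -0.015, 0.001, 0, 0, np.float64(-0.171)], [-0.018, -0.018, 0, 0, 0, np.float64(-0.171)], [-0.014, -0.021, 0.001, 0, 0, np.float64(-0.172)], [-0.011, -0.023, 0.001, 0, 0, np.float64(-0.171)], [-0.007, -0.025, 0, 0, 0, np.float64(-0.171)], '--']
```

Request:
{"method": "move_arm", "body": {
  "series": [
    [[-0.025,0.002,0.001,0,0,-0.171],[-0.026,-0.003,0,0,0,-0.171],[-0.024,-0.007,0.001,0,0,-0.172],[-0.023,-0.011,0.001,0,0,-0.171],[-0.021,-0.015,0.001,0,0,-0.171],[-0.018,-0.018,0,0,0,-0.171],[-0.014,-0.021,0.001,0,0,-0.172],[-0.011,-0.023,0.001,0,0,-0.171],[-0.007,-0.025,0,0,0,-0.171],[0,0,0,0,0,0]]
  ],
  "fingers": 0.53
}}

```text
clock: 19.55
eef_pos: [0.466, 0.0879, 0.0737]
tcp_rot: [[-0.058, 0.998, 0.0], [0.998, 0.058, 0.0], [-0.0, 0.0, -1.0]]
ft_force: [-0.0, 0.2, 1.3]
grip_width: 0.0497
finger_force: 0.0
```

Request:
{"method": "move_arm", "body": {
  "series": [
    [[0,0,0.03,0,0,0],[0,0,0.018,0,0,0],[0,0,0,0,0,0]]
  ]
}}

```text
clock: 19.92
eef_pos: [0.4671, 0.0881, 0.0247]
tcp_rot: [[-0.055, 0.998, -0.002], [0.998, 0.055, -0.0], [-0.0, -0.002, -1.0]]
ft_force: [-0.6, 0.3, 0.5]
grip_width: 0.0494
finger_force: 0.0
```

Request:
{"method": "move_arm", "body": {
  "series": [
    [[0,0.003,0.005,0,0,0],[0,0,0,0,0,0],[-0.015,0,0,0,0,0],[-0.02,0,0,0,0,0],[-0.025,0,0,0,0,0],[-0.025,0,0,0,0,0],[-0.025,0,0,0,0,0],[-0.025,0,0,0,0,0],[-0.02,0,0,0,0,0],[-0.01,0,0,0,0,0]]
  ]
}}

```text
clock: 21.18
eef_pos: [0.4794, -0.0775, 0.0207]
tcp_rot: [[-0.055, 0.998, 0.0], [0.998, 0.055, 0.0], [0.0, 0.0, -1.0]]
ft_force: [-0.1, 5.4, 1.5]
grip_width: 0.0498
finger_force: 2.4
```

Request:
{"method": "move_arm", "body": {
  "series": [
    [[0,0,0,0,0,0],[0.015,0,0,0,0,0],[0,0,-0.055,0,0,0],[0,-0.06,0,0,0,0],[0,-0.06,0,0,0,0],[0,0,0,0,0,0]]
  ]
}}

```text
clock: 21.92
eef_pos: [0.3557, -0.0669, 0.0752]
tcp_rot: [[-0.057, 0.998, -0.002], [0.998, 0.057, 0.0], [0.0, -0.002, -1.0]]
ft_force: [0.1, -0.3, 0.7]
grip_width: 0.0499
finger_force: 0.0
```

```bash
python3 - <<'E'
from plan import *
p=get_image("scene");P=cloud(p);hsv=cv2.cvtColor(p["frame"],cv2.COLOR_RGB2HSV)
q=P[(P[...,2]>-.004)&(P[...,2]<.011)&(hsv[...,1]<90)&(P[...,0]>.41)&(P[...,0]<.6)&(P[...,1]>-.26)&(P[...,1]<0.0)]
r=cv2.minAreaRect(q[:,:2].astype(np.float32)*1000);print(len(q),r,np.percentile(q,[2,98],axis=0))
c=np.array([.484,-.14]);th=.06;a=c-.08*np.array([np.cos(th),np.sin(th)])
plan([(a[0],a[1],.08,th)])
cv2.imwrite("pics/o1.png",cv2.resize(p["frame"][60:360,130:500],None,fx=2,fy=2)[...,::-1])
E
```

```text
920 ((481.5362548828125, -141.35218811035156), (97.504638671875, 115.93983459472656), 4.537678241729736) [[ 0.4412309  -0.19706686  0.00395574]
 [ 0.5295443  -0.09071129  0.00971413]]
clock 21.975 at [ 0.3581 -0.0673  0.0758]
[[-0.009, 0.005, -0, 0, 0, np.float64(0.174)], [-0.008, 0.006, -0.001, 0, 0, np.float64(0.174)], [-0.007, 0.007, -0, 0, 0, np.float64(0.175)], [-0.005, 0.008, -0.001, 0, 0, np.float64(0.174)], [-0.004, 0.01, -0, 0, 0, np.float64(0.174)], [-0.002, 0.009, -0.001, 0, 0, np.float64(0.174)], [-0.001, 0.01, -0, 0, 0, np.float64(0.175)], [0.002, 0.01, -0.001, 0, 0, np.float64(0.174)], [0.003, 0.01, -0, 0, 0, np.float64(0.174)], '--']
```

View pics/o1.png

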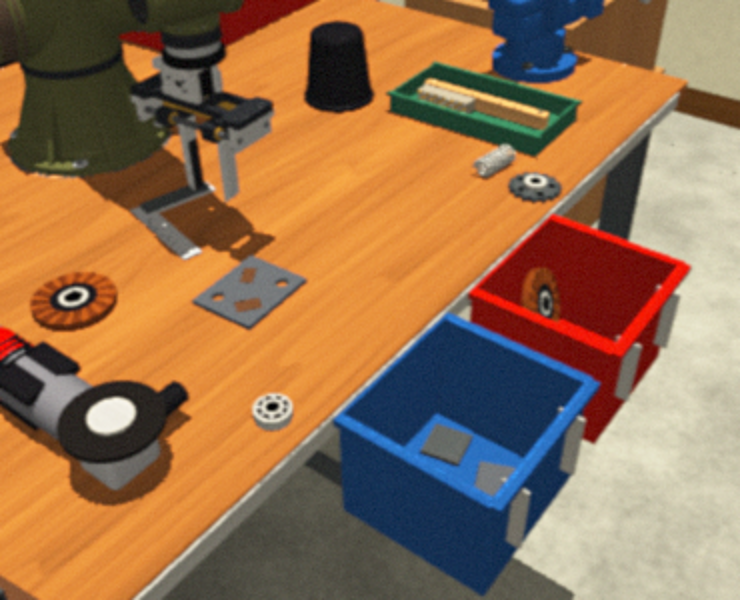

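The plate is squared up at (0.482,-0.141), crop (250,290). The flap disc still leans inside the red bin. I'll push the plate forward.

Request:
{"method": "move_arm", "body": {
  "series": [
    [[-0.009,0.005,0,0,0,0.174],[-0.008,0.006,-0.001,0,0,0.174],[-0.007,0.007,0,0,0,0.175],[-0.005,0.008,-0.001,0,0,0.174],[-0.004,0.01,0,0,0,0.174],[-0.002,0.009,-0.001,0,0,0.174],[-0.001,0.01,0,0,0,0.175],[0.002,0.01,-0.001,0,0,0.174],[0.003,0.01,0,0,0,0.174],[0,0,0,0,0,0]]
  ]
}}

```text
clock: 23.22
eef_pos: [0.4062, -0.1455, 0.0794]
tcp_rot: [[0.998, 0.061, 0.0], [0.061, -0.998, -0.0], [0.0, 0.0, -1.0]]
ft_force: [0.1, 0.2, -0.0]
grip_width: 0.0497
finger_force: 0.0
```

Request:
{"method": "move_arm", "body": {
  "series": [
    [[0,0,0.03,0,0,0],[0,0,0.025,0,0,0],[0,0,0,0,0,0]]
  ]
}}

```text
clock: 23.6
eef_pos: [0.4046, -0.1448, 0.0233]
tcp_rot: [[0.998, 0.064, -0.003], [0.064, -0.998, 0.001], [-0.003, -0.001, -1.0]]
ft_force: [-0.6, -0.1, 0.9]
grip_width: 0.0497
finger_force: 0.0
```

Request:
{"method": "move_arm", "body": {
  "series": [
    [[0,0,0.004,0,0,0],[0.015,0,0,0,0,0],[0.025,0,0,0,0,0],[0.03,0,0,0,0,0],[0.03,0,0,0,0,0],[0.03,0,0,0,0,0],[0.03,0,0,0,0,0],[0.03,0,0,0,0,0],[0.03,0,0,0,0,0],[0.02,0,0,0,0,0]]
  ]
}}

```text
clock: 24.85
eef_pos: [0.6461, -0.1308, 0.0209]
tcp_rot: [[0.998, 0.061, -0.0], [0.061, -0.998, -0.0], [-0.0, 0.0, -1.0]]
ft_force: [-5.3, -0.8, 2.8]
grip_width: 0.0499
finger_force: 2.8
```

Request:
{"method": "move_arm", "body": {
  "series": [
    [[0.02,0,0,0,0,0],[0.02,0,0,0,0,0],[0.01,0,0,0,0,0],[0,0,0,0,0,0],[-0.01,0,-0.05,0,0,0],[-0.06,0,-0.05,0,0,0],[-0.06,0,-0.03,0,0,0],[-0.06,0,0,0,0,0],[-0.06,0,0,0,0,0],[0,0,0,0,0,0]]
  ]
}}

```text
clock: 26.1
eef_pos: [0.4575, -0.1421, 0.1385]
tcp_rot: [[0.998, 0.058, -0.001], [0.058, -0.998, 0.0], [-0.001, -0.0, -1.0]]
ft_force: [0.6, 0.1, 0.9]
grip_width: 0.0496
finger_force: 0.0
```

```bash
python3 - <<'E'
from plan import *
p=get_image("scene");t=get_image("top")
cv2.imwrite("pics/end.png",np.vstack([p["frame"][70:330,90:540],t["frame"][55:300,100:550]])[...,::-1])
E
```

```text
(no output)
```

View pics/end.png

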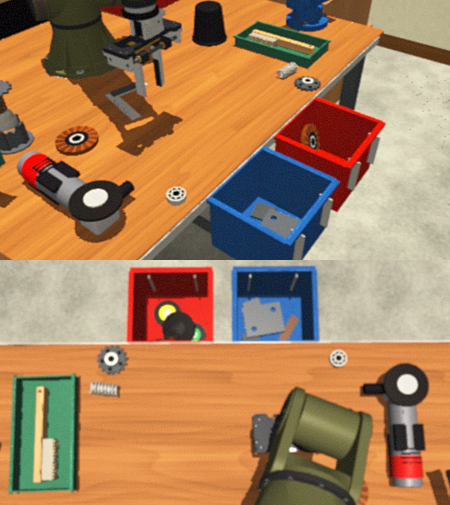

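The last picture shows the plate in the blue bin (265,318), both discs in the red bin (178,325 and 312,135), and the brush flat in the tray (42,440). The bystanders haven't moved.

```bash
python3 -c "
from rig import *
print(job_done())"
```

```text
the job is handed in; nothing more can be done
None
```

I handed the job in at about 26 s: both discs are in the red bin (the flap disc standing on edge, leaning inside), the offcut is in the blue bin and the brush lies flat in the tray; I moved the brush first because it blocked both bins, and I viewed 11 pictures, one over the limit of 10.

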